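Hold the recessed reset button down with the stylus

ROBOT

A 7-joint arm with a two-finger parallel gripper is mounted at the origin on a cart in front of the work surface, level with it; the furniture and walls round the work are solid. World frame = base frame: x ahead of the robot, y to its left, z up, the work surface at z = 0. Lengths are in mm, angles in degrees, forces in N, time in s.
With the tool pointing down it reaches from about 400 to 850 mm from the base axis. Payload 10.4 kg.
Tool frame: the origin (TCP) lies between the finger pads; the fingertips stand 14 mm ahead of it and the grasp point (between the pads) lies 5 mm behind it; z points along the fingers, y is the line along which they close (so a half turn about z gives the same grasp; the last joint's range is limited). The gripper opens to 87 mm and grips with 3 to 60 N. Pads are 19 mm wide; open, the fingers measure 117 mm over their backs; the gripper's body (75 mm by 190 mm) begins 51 mm behind the grasp point.
Start: joints at [-1.295, 19.034, -3.707, 83.658, 1.238, 77.344, -5.071], TCP at [625.02, 0.018, 236.576] pointing down, gripper open.
Joint ranges: [-148.97, 148.97], [-28.65, 121.19], [-84.17, 76.75], [9.2, 138.47], [-72.65, 252.65], [3.7, 117.97], [-149.18, 149.18]. Speed limits (degrees/s): [127.2, 127.2, 159.86, 159.86, 180, 180, 180].

INTERFACE

Orientations are given as [roll, pitch, yaw] about the fixed x, y, z axes, in that order (R = Rz(yaw) Ry(pitch) Rx(roll)).
In Python, from rig import * gives the robot as it stands. The module is installed in compiled form; this text tells all that it offers.
- The arm moves only by the tool send_rows, never from a script. Its argument "commands" is a list of rows, each a list of 7 numbers: the shift along the tool's x, y, z in mm, then the turn, a rotation vector about the tool's x, y, z in rad, then the opening, from -1 (shut) to 1 (fully open). A call has 1 to 10 rows; each row shifts and turns the commanded pose from where the row before left it, along the tool's axes as they then stand; what a row does not reach is not made up. A row lasts 1/8 s, in which the tool goes at most 62.5 mm and 10.7 degrees, less where a joint would pass 70% of its speed; a pose out of reach is approached as far as the arm can. A call with a gripper value outside its range is refused whole. The fingers move at their own pace and stop on an object; the grip force is fixed at half the most. Time passes only in rows, so rows that do not move let the fingers close. It gives the time, the measured TCP pose, the force, the opening and the grip force at its end, in the units of the state.
- read_state(): the state, without advancing time (a new reading comes with each control period).
- grab_frame(name): name is "scene" or "side" or "wrist"; returns a dict with "color" (384x512x3 uint8, red, green, blue), "z_map" (384x512 float32, mm along the optical axis (not along the pixel's ray), 0 where there is no reading), "camera_matrix" (3x3 intrinsics, pixels), "extrinsics" (4x4, takes a point from world to camera coordinates). Camera axes: x right, y down, z forward; pixel columns grow to the right and rows downward; lengths in mm; the calibration is good to about 2 mm. The wrist camera is an equidistant fisheye: a pixel r from the principal point sees the ray r / f radians off the axis. A picture is of the moment at which its call begins.
- job_done(): hands the job in; it is judged then, once.
The state is a dict: "time": time; "joints": joint angles; "joint_velocities": joint speeds; "joint_efforts": joint torques, N m; "ee_pos": TCP position; "orientation": TCP orientation; "wrist_force": force on the tool from outside, world axes, zero at the start; "ft_torque": the same for the moment, N m; "grip_width": finger opening in mm; "grasp_force": force on a finger pad.
Only numpy, scipy, OpenCV 4.12 (cv2) and the standard library are available. Lean on these libraries where they do the work, as an engineer would, in place of code of your own. Each camera call takes 0.05 s, during which the arm holds its last target. There are 200 camera calls.

TASK

The bench motor's controller has tripped. Twist its dust cap anticlockwise, seen from above, as far as it goes, so that the hole in the cap lies over the hole in the neck; then take the metal stylus out of its wooden stand, reach its thin shaft straight down through the hole, push the recessed reset button all the way down and keep it down. Finish still gripping the stylus with the button held down, and leave the models, the dropper bottle and the bowl where they are.

Things in the scene. Friction and masses are not known exactly. Their poses are not given: they have to be found in the camera images.
- controller: Grey box, 140 x 112 mm on plan (x by y), 56 mm high, fixed to the mat. Origin: centre of its underside, z up; its front (aluminium panel, black dial) looks along its own -x. On its top, centred, a round neck 68 mm across, its top 66 mm above the mat, carries the grey dust cap. A vertical 14 mm hole goes through neck and box top at own x = -23 mm, y = 0; the reset button lies below it.
- dust_cap (a joint): Angle of the dust cap about the vertical axis through the controller's centre: 0 = shut, 1.4 rad = open, at the stop (turned anticlockwise from above). Starts at 0 to 0.35, stays where left (friction 0.06 N m), cannot be lifted off. At 1.4 the cap's hole is exactly over the neck's hole and the grip bar runs along the controller's y; at q the cap is turned 1.4 - q clockwise from that.
- cap_grip (a point): On the cap's axis, inside its grip bar, 88 mm above the mat; turns with the cap: own x across the bar, away from the cap's hole, y along the bar. The cap is a disc 72 mm across, 8 mm thick (its top 74 mm above the mat), with a 16 mm hole 23 mm from the axis, square to the bar. The black bar is 12 mm thick, 46 mm long, rises 24 mm above the disc (top 98 mm above the mat).
- aperture (a point): Centre of the 14 mm hole at the top face of the neck, 66 mm above the mat, 8 mm below the top of the cap's disc. Fixed to the controller.
- reset_button (a joint): Travel of the reset button, a round 18 mm push button below the hole: 0 = up, 0.006 m = all the way down. A spring pushes it up with 1.5 N at the top and 4.5 N when fully down; it does not latch.
- button_top (a point): Centre of the button's top face; 45 mm above the mat when up, that is 21 mm below the top of the neck and 29 mm below the top of the cap's disc. Moves with the button.
- stylus: Loose round metal stylus, 120 mm long, 0.05 kg. Origin: centre of its flat tip, z towards the handle. Straight shaft 6 mm across from 0 to 58 mm, then the handle, 14 mm across, from 58 to 120 mm. Starts upright in the stand, shaft in its hole, the handle's shoulder on the stand's top (tip 8 mm, handle 66 to 128 mm above the mat).
- stylus_grip (a point): Point on the stylus axis in the handle, 92 mm above the tip.
- stylus_stand: Wooden block, 66 x 54 mm and 66 mm high, fixed to the mat, with one vertical 9 mm hole in the middle of its top. Origin at the centre of its underside, z up.
- plaster_model_1: Yellowish plaster dental model, 55 x 58 x 24 mm, loose bystander. Origin at the centre of its underside.
- plaster_model_2: Pinkish plaster dental model, 55 x 58 x 24 mm, loose bystander. Origin at the centre of its underside.
- dropper_1: White dropper bottle, 28 mm across, 78 mm high, loose bystander. Origin at the centre of its underside.
- mixing_bowl: Green mixing bowl, 111 mm across, 62 mm high, loose bystander. Origin at the centre of its underside.

How it is judged (in metres and radians):
On the way, in this order (a step that is already met when the one before it is completed fails the run):
1. the dust cap is twisted open (more than 1.25 rad) with the stylus still in its stand (value of joint dust_cap above 1.25 rad and height (world z) of stylus below 0.03 m), for 0.2 s.
2. the stylus is drawn out of the stand in the gripper (tip more than 70 mm above the mat) (height (world z) of stylus above 0.07 m and contact force between the fingers and stylus above 1 N), for 0.2 s.
3. the stylus, held in the gripper, is through the hole and has the button down (value of joint reset_button above 0.0045 m and contact force between stylus and reset_button above 1.5 N and contact force between the fingers and stylus above 2 N and horizontal distance between stylus and aperture below 0.007 m and value of joint dust_cap above 1.2 rad and angle between stylus's own z axis and vertical below 0.2 rad), for 0.2 s.
At the end, for the whole second after the job is handed in: The fingers still grip the stylus (more than 2 N), which stands upright within 0.2 rad with its tip within 7 mm (horizontally) of the hole's centre and presses the reset button with more than 1.5 N; the button is down by more than 4.5 mm of its 6 mm; the dust cap is open beyond 1.2 rad (all of step 3); the arm keeps its last pose, push and grip.
It fails at once if the plaster_model_1 is moved by more than 30 mm (distance of plaster_model_1 from where it was at the start of the episode above 0.03 m).
It fails at once if the plaster_model_2 is moved by more than 30 mm (distance of plaster_model_2 from where it was at the start of the episode above 0.03 m).
It fails at once if the dropper_1 is moved by more than 30 mm (distance of dropper_1 from where it was at the start of the episode above 0.03 m).
It fails at once if the mixing_bowl is moved by more than 30 mm (distance of mixing_bowl from where it was at the start of the episode above 0.03 m).
It also fails if it takes over 58 s, if anything falls off the work surface, if the arm or the gripper's body presses on something with over 40 N, if the wrist force passes 120 N, or if a joint passes its speed limit or range.

## Working session

There is one attempt and no reset: what is moved stays moved. The work goes in short steps, Python scripts to look and compute and a tool call to move; the robot and the scene stay as the last step left them, time stands still between calls to the robot, and variables do not carry over. Pictures are saved under pics/ and viewed, at most 10 in all, crops included, and the job is handed in when it is done.

Besides the shell and the picture viewer there is one more tool, called after ">>>" as name(argument=value, ...) on one line, values as JSON. send_rows: Moves the arm, as the interface text tells. Its arguments: {"type":"object","properties":{"commands":{"type":"array","items":{"type":"array","items":{"type":"number"}}}},"required":["commands"]}

```bash
mkdir -p pics
cat > h.py <<'E'
from rig import *
import numpy as np, cv2
def world(f):
    z=f["z_map"].astype(float);K=f["camera_matrix"];T=np.linalg.inv(f["extrinsics"])
    v,u=np.indices(z.shape)
    P=np.stack([(u-K[0,2])/K[0,0]*z,(v-K[1,2])/K[1,1]*z,z],-1)
    W=P@T[:3,:3].T+T[:3,3]; W[z<=0]=np.nan
    return W
E
python3 - <<'E'
from h import *
a=[]
for n in("scene","side"):
    f=grab_frame(n); np.savez(f"pics/{n}0.npz",**f); a.append(f["color"])
    print(n,f["camera_matrix"].round(1).tolist(),f["extrinsics"].round(3).tolist())
for n,i in zip(("scene","side"),a): cv2.imwrite(f"pics/{n}0.png",cv2.resize(i[...,::-1],(800,600)))
s=read_state();print(s["ee_pos"],s["orientation"],s["grip_width"],s["time"])
E
```

```text
scene [[479.8, 0.0, 254.1], [0.0, 479.8, 187.8], [0.0, 0.0, 1.0]] [[-0.649, -0.761, 0.01, 457.526], [-0.341, 0.28, -0.897, 232.895], [0.68, -0.585, -0.441, 601.24], [0.0, 0.0, 0.0, 1.0]]
side [[411.0, 0.0, 255.1], [0.0, 411.0, 199.1], [0.0, 0.0, 1.0]] [[-0.98, -0.198, -0.004, 588.334], [-0.11, 0.56, -0.821, 74.744], [0.164, -0.805, -0.57, 1013.143], [0.0, 0.0, 0.0, 1.0]]
[6.24688456e+02 1.10154716e-02 2.35866861e+02] [-1.79930321e+02  2.33995332e-03  9.00036553e+01] 86.89645006257359 0.1
```

View pics/scene0.png

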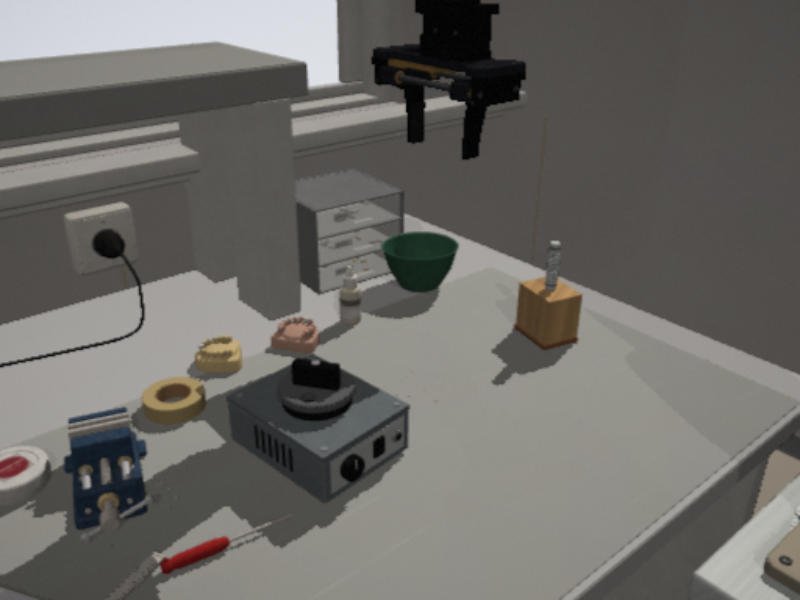

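View pics/side0.png

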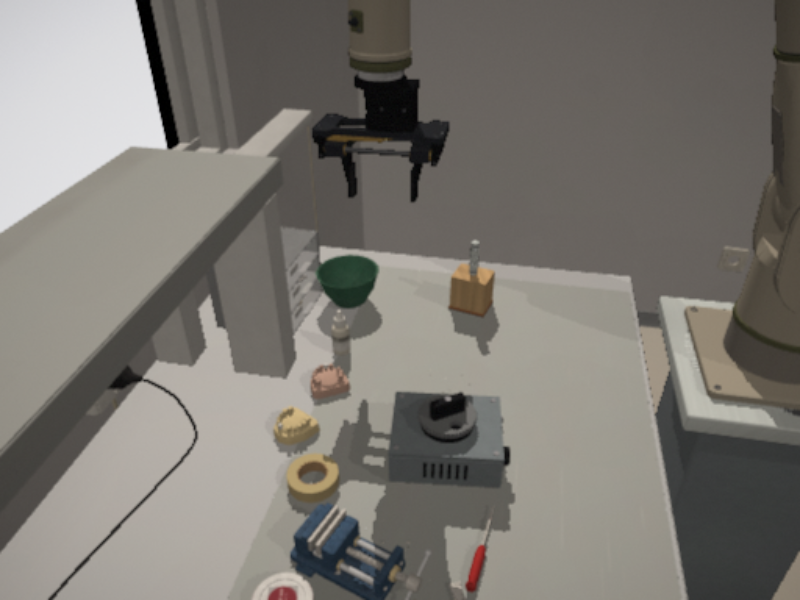

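The scene view shows the controller around (318,430) with its cap bar at (317,373), and the stand at (548,312) with the stylus above it at (553,265). The side view shows the controller at (445,440), the bar at (447,405), the stand at (472,290), and a shelf on the far-x side.

Run:
```python
from h import *
S=800/512
def seg(n,box,zlo,zhi):
    f=np.load(f"pics/{n}0.npz");W=world(f)
    x0,y0,x1,y1=[int(b/S) for b in box]
    P=W[y0:y1,x0:x1].reshape(-1,3);C=f["color"][y0:y1,x0:x1].reshape(-1,3)
    m=(P[:,2]>zlo)&(P[:,2]<zhi);return P[m],C[m]
R={"scene":dict(ctl=(225,350,412,495),bar=(285,350,350,395),stand=(512,272,585,350),sty=(543,238,565,292)),
   "side":dict(ctl=(385,385,505,485),bar=(420,385,475,425),stand=(448,262,497,315),sty=(466,236,484,275))}
for n in R:
    r=R[n]
    for k,lo,hi in(("ctl",53,59),("stand",63,69),("bar",94,102),("bar",82,102),("sty",75,125),("sty",110,125)):
        P,C=seg(n,r[k],lo,hi)
        if len(P)<4: print(n,k,len(P));continue
        print(n,k,lo,len(P),"mean",P.mean(0).round(1),"rect",[np.round(a,1) for a in cv2.minAreaRect(P[:,:2].astype(np.float32))])
    # box vertical side walls' direction
    P,C=seg(n,r["ctl"],8,50); print(n,"ctl wall range",np.nanpercentile(P,[1,50,99],axis=0).round(1).tolist())
f=np.load("pics/scene0.npz");print(f["z_map"][int(265/S),int(553/S)])
for n in R:
    f=np.load(f"pics/{n}0.npz")
    b=R[n]["ctl"];x0,y0,x1,y1=[int(v/S) for v in b]
    x0-=5;y0-=28;x1+=5
    cv2.imwrite(f"pics/{n}c.png",cv2.resize(f["color"][y0:y1,x0:x1,::-1],None,fx=4.5,fy=4.5,interpolation=cv2.INTER_CUBIC)); print(n,"crop",x0,y0)
```

```text
scene ctl 53 2654 mean [458.4 308.1  56. ] rect [array([477.2, 297.1]), array([143.2, 114.7]), np.float64(7.1)]
scene stand 63 359 mean [477.4 -54.   65.8] rect [array([481.8, -58.9]), array([53.3, 66.4]), np.float64(76.7)]
scene bar 94 187 mean [474.5 298.1  97.4] rect [array([476.2, 297.9]), array([46.2, 13.5]), np.float64(37.0)]
scene bar 82 403 mean [473.5 299.4  92.3] rect [array([475.7, 298.5]), array([46.2, 14.9]), np.float64(37.0)]
scene sty 75 186 mean [478.6 -55.3 100.3] rect [array([478.7, -55.8]), array([14.8, 11.3]), np.float64(39.1)]
scene sty 110 55 mean [478.8 -55.1 117.5] rect [array([479.3, -54.8]), array([13.9,  9.4]), np.float64(30.6)]
scene ctl wall range [[394.0, 236.5, 8.5], [414.0, 342.3, 30.7], [666.2, 360.5, 49.3]]
side ctl 53 1924 mean [475.9 309.1  55.1] rect [array([477.4, 297.7]), array([140.1, 115.2]), np.float64(7.0)]
side stand 63 214 mean [481.6 -55.2  65. ] rect [array([481.6, -58. ]), array([52.8, 62.6]), np.float64(77.3)]
side bar 94 113 mean [477.7 300.   96.9] rect [array([477.2, 298.8]), array([45.1, 13.4]), np.float64(34.3)]
side bar 82 211 mean [477.3 301.9  92.9] rect [array([477.3, 298.9]), array([45.5, 13.6]), np.float64(35.0)]
side sty 75 93 mean [481.4 -53.4 101.2] rect [array([481.4, -53.9]), array([14.7, 11.1]), np.float64(3.1)]
side sty 110 31 mean [481.6 -53.5 117. ] rect [array([482.4, -53.7]), array([ 7.9, 14.8]), np.float64(78.9)]
side ctl wall range [[403.1, 343.7, 8.5], [471.1, 353.2, 30.1], [539.2, 361.9, 49.4]]
912.3692
scene crop 139 196
side crop 241 218
```

Controller: centre ≈ (477, 297.5), yaw ≈ 7°. The bar lies at ≈ 36°, so the cap is at q ≈ 0.33 and needs about 61° anticlockwise. The stylus is at ≈ (481, -56). Moving over the cap.

>>> send_rows(commands=[[37, -18.5, 0, 0, 0, 0, 1], [37, -18.5, 0, 0, 0, 0, 1], [37, -18.5, 0, 0, 0, 0, 1], [37, -18.5, 0, 0, 0, 0, 1], [37, -18.5, 0, 0, 0, 0, 1], [37, -18.5, 0, 0, 0, 0, 1], [37, -18.5, 0, 0, 0, 0, 1], [37, -18.5, 0, 0, 0, 0, 1], [0, 0, 0, 0, 0, 0.15, 1], [0, 0, 0, 0, 0, 0.15, 1]])

```text
time: 1.35
ee_pos: [476.5, 296.4, 236.1]
orientation: [-180.0, 0.0, 72.6]
wrist_force: [0.3, -0.7, 0.4]
grip_width: 86.6
grasp_force: 0.0
```

>>> send_rows(commands=[[0, 0, 0, 0, 0, 0.16, 1], [0, 0, 0, 0, 0, 0.16, 1], [0, 0, 0, 0, 0, 0.16, 1], [0, 0, 0, 0, 0, 0.16, 1], [0, 0, 40, 0, 0, 0, 1], [0, 0, 40, 0, 0, 0, 1], [0, 0, 0, 0, 0, 0, 1], [0, 0, 0, 0, 0, 0, 1]])

```text
time: 2.35
ee_pos: [477.6, 296.4, 158.1]
orientation: [180.0, -0.1, 36.1]
wrist_force: [0.5, -0.1, 1.3]
grip_width: 86.9
grasp_force: 0.0
```

>>> send_rows(commands=[[0, -1.5, 30, 0, 0, 0, 1], [0, 0, 25, 0, 0, 0, 1], [0, 0, 12, 0, 0, 0, 1], [0, 0, 0, 0, 0, 0, 1], [0, 0, 0, 0, 0, 0, -1], [0, 0, 0, 0, 0, 0, -1], [0, 0, 0, 0, 0, 0, -1], [0, 0, 0, 0, 0, 0, -1], [0, 0, 0, 0, 0, 0, -1], [0, 0, 0, 0, 0, 0, -1]])

```text
time: 3.6
ee_pos: [476.1, 297.2, 89.6]
orientation: [180.0, -0.0, 36.1]
wrist_force: [-0.2, 1.1, 0.7]
grip_width: 35.0
grasp_force: 0.0
```

>>> send_rows(commands=[[0, 0, -1, 0, 0, 0, -1], [0, 0, 0, 0, 0, 0, -1], [0, 0, 0, 0, 0, 0, -1], [0, 0, 0, 0, 0, 0, -1], [0, 0, 0, 0, 0, 0, -1], [0, 0, 0, 0, 0, 0, -1]])

```text
time: 4.35
ee_pos: [476.1, 297.4, 90.6]
orientation: [-180.0, -0.0, 36.2]
wrist_force: [-0.3, 0.9, 1.7]
grip_width: 11.6
grasp_force: 30.0
```

>>> send_rows(commands=[[0, 0, 0, 0, 0, -0.11, -1], [0, 0, 0, 0, 0, -0.11, -1], [0, 0, 0, 0, 0, -0.11, -1], [0, 0, 0, 0, 0, -0.11, -1], [0, 0, 0, 0, 0, -0.11, -1], [0, 0, 0, 0, 0, -0.11, -1], [0, 0, 0, 0, 0, -0.11, -1], [0, 0, 0, 0, 0, -0.11, -1], [0, 0, 0, 0, 0, -0.11, -1], [0, 0, 0, 0, 0, 0, -1]])

```text
time: 5.6
ee_pos: [477.3, 296.8, 90.7]
orientation: [179.9, -0.0, 92.8]
wrist_force: [5.5, 0.9, -3.4]
grip_width: 11.8
grasp_force: 30.0
```

>>> send_rows(commands=[[0, 0, 0, 0, 0, -0.04, -1], [0, 0, 0, 0, 0, -0.04, -1], [0, 0, 0, 0, 0, -0.02, -1], [0, 0, 0, 0, 0, 0, -1], [0, 0, 0, 0, 0, 0, -1]])

```text
time: 6.22
ee_pos: [477.4, 296.8, 90.7]
orientation: [179.9, -0.0, 98.3]
wrist_force: [5.6, -0.1, -3.3]
grip_width: 12.3
grasp_force: 30.0
```

```bash
python3 -c "
from rig import *
s=read_state();print(s['ee_pos'],s['orientation'],s['wrist_force'],s['ft_torque'])"
```

```text
[477.41884852 296.81644664  90.67838523] [ 1.79886561e+02 -9.73982041e-03  9.83271505e+01] [ 5.62261817 -0.07714953 -3.26460364] [ 0.11411894 -1.41198953 -0.43150814]
```

The stop is reached: wrist moment 0.43 N m against cap friction of 0.06 N m. Releasing and lifting.

>>> send_rows(commands=[[0, 0, 0, 0, 0, 0, 1], [0, 0, 0, 0, 0, 0, 1], [0, 0, 0, 0, 0, 0, 1], [0, 0, 0, 0, 0, 0, 1], [0, 0, -45, 0, 0, 0, 1], [0, 0, -50, 0, 0, 0, 1], [0, 0, -50, 0, 0, 0, 1], [-45, 0, 0, 0, 0, 0, 1], [-45, 0, 0, 0, 0, 0, 1], [-40, 0, 0, 0, 0, 0, 1]])

```text
time: 7.48
ee_pos: [495.6, 167.1, 235.7]
orientation: [180.0, 0.0, 98.6]
wrist_force: [0.6, -0.7, 0.1]
grip_width: 86.4
grasp_force: 0.0
```

Run:
```python
from h import *
s=read_state();print(s["ee_pos"],s["orientation"])
for n in("scene","side"):
    f=grab_frame(n);np.savez(f"pics/{n}1.npz",**f);W=world(f)
    P=W.reshape(-1,3);m=(np.hypot(P[:,0]-477,P[:,1]-297.5)<35)&(P[:,2]>94)&(P[:,2]<102)
    Q=P[m];print(n,"bar",len(Q),Q.mean(0).round(1),[np.round(a,1) for a in cv2.minAreaRect(Q[:,:2].astype(np.float32))])
    m=(np.hypot(P[:,0]-481,P[:,1]+56)<20)&(P[:,2]>76)&(P[:,2]<130)
    Q=P[m];print("sty",len(Q),Q.mean(0).round(1),Q[:,2].max().round(1))
    # silhouette axis of stylus: pixel means on rows, back-projected ray vs surface + radius
    cam=np.linalg.inv(f["extrinsics"])[:3,3];C=Q.mean(0);d=(C-cam)[:2];d/=np.linalg.norm(d)
    l=np.array([-d[1],d[0]]);t=Q[:,:2]@l;near=np.percentile(Q[:,:2]@d,5)
    print("axis est",((t.min()+t.max())/2*l+(near+7)*d).round(1),"width",np.ptp(t).round(1))
    T=W[:,:,2];u=cv2.projectPoints(np.float64([[477,297.5,80]]),cv2.Rodrigues(f["extrinsics"][:3,:3])[0],f["extrinsics"][:3,3],f["camera_matrix"],None)[0].ravel().astype(int)
    im=f["color"][u[1]-45:u[1]+45,u[0]-55:u[0]+55,::-1]
    cv2.imwrite(f"pics/{n}cap1.png",cv2.resize(im,None,fx=4,fy=4,interpolation=cv2.INTER_CUBIC));print(u-[55,45])
a=[cv2.imread(f"pics/{n}cap1.png") for n in("scene","side")];cv2.imwrite("pics/cap1.png",cv2.resize(np.hstack(a),(800,327)))
```

```text
[495.64337895 167.07346891 235.72325406] [1.79977170e+02 5.68668743e-03 9.85579068e+01]
scene bar 177 [474.5 298.8  97.3] [array([475.7, 296.9]), array([12.1, 46.9]), np.float64(7.0)]
sty 210 [478.7 -55.5 103.7] 128.5
axis est [480.8 -58.2] width 14.8
[147 197]
side bar 100 [477.5 299.6  97.1] [array([477.9, 297.3]), array([ 9.9, 47.2]), np.float64(7.6)]
sty 104 [481.4 -53.8 103.9] 128.6
axis est [481.6 -56.8] width 14.8
[231 216]
```

View pics/cap1.png

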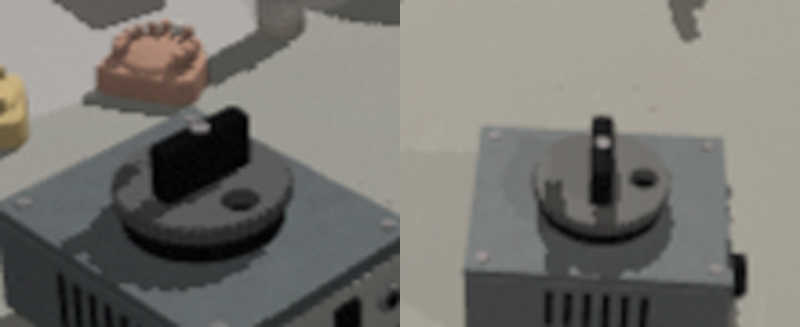

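The cap is fully open: the bar lies at about 97°, and the hole is visible at crop (240,200) and (645,178), on the front side. Going to the stylus at ≈ (481.3, -57.5).

>>> send_rows(commands=[[-44, -9.5, 0, 0, 0, 0, 1], [-44, -9.5, 0, 0, 0, 0, 1], [-44, -9.5, 0, 0, 0, 0, 1], [-44, -9.5, 0, 0, 0, 0, 1], [-44, -9.5, 0, 0, 0, 0, 1], [0, 0, 35, 0, 0, 0, 1], [0, 0, 35, 0, 0, 0, 1], [0, 0, 0, 0, 0, 0, 1], [0, 0, 0, 0, 0, 0, 1]])

```text
time: 8.7
ee_pos: [482.2, -55.6, 166.9]
orientation: [179.9, 0.0, 98.6]
wrist_force: [0.0, 0.0, -0.9]
grip_width: 87.0
grasp_force: 0.0
```

>>> send_rows(commands=[[-1.5, -1, 30, 0, 0, 0, 1], [0, 0, 25, 0, 0, 0, 1], [0, 0, 16, 0, 0, 0, 1], [0, 0, 0, 0, 0, 0, 1], [0, 0, 0, 0, 0, 0, -1], [0, 0, 0, 0, 0, 0, -1], [0, 0, 0, 0, 0, 0, -1], [0, 0, 0, 0, 0, 0, -1], [0, 0, 0, 0, 0, 0, -1], [0, 0, 0, 0, 0, 0, -1]])

```text
time: 9.95
ee_pos: [480.7, -57.6, 94.6]
orientation: [180.0, -0.0, 98.6]
wrist_force: [0.2, -1.1, 0.8]
grip_width: 34.8
grasp_force: 0.0
```

>>> send_rows(commands=[[0, 0, 0, 0, 0, 0, -1], [0, 0, 0, 0, 0, 0, -1], [0, 0, 0, 0, 0, 0, -1], [0, 0, 0, 0, 0, 0, -1], [0, 0, 0, 0, 0, 0, -1]])

```text
time: 10.58
ee_pos: [480.7, -57.6, 94.5]
orientation: [180.0, -0.0, 98.6]
wrist_force: [0.3, 0.1, 0.3]
grip_width: 12.9
grasp_force: 30.0
```

>>> send_rows(commands=[[0, 0, -20, 0, 0, 0, -1], [0, 0, -30, 0, 0, 0, -1], [0, 0, -40, 0, 0, 0, -1], [0, 0, -40, 0, 0, 0, -1], [0, 0, 0, 0, 0, 0, -1], [0, 0, 0, 0, 0, 0, -1], [0, 0, 0, 0, 0, 0, -1]])

```text
time: 11.45
ee_pos: [480.0, -57.6, 223.3]
orientation: [-179.9, -0.0, 98.6]
wrist_force: [0.9, -0.4, -1.3]
grip_width: 13.3
grasp_force: 30.0
```

```bash
cat > m.py <<'E'
from h import *
import sys
tag=sys.argv[1]
s=read_state();e=np.array(s["ee_pos"]);print(e.round(1),np.round(s["orientation"],1),s["grasp_force"])
a=[]
for n in("scene","side"):
    f=grab_frame(n);W=world(f);P=W.reshape(-1,3)
    cam=np.linalg.inv(f["extrinsics"])[:3,3]
    m=(np.hypot(P[:,0]-e[0],P[:,1]-e[1])<15)&(P[:,2]>e[2]-100)&(P[:,2]<e[2]-15)
    Q=P[m];print(n,len(Q),"z",Q[:,2].min().round(1))
    d=(e-cam)[:2];d/=np.linalg.norm(d);l=np.array([-d[1],d[0]])
    for lo,hi,r in((-85,-60,3),(-60,-36,3),(-30,-17,7)):
        q=Q[(Q[:,2]>e[2]+lo)&(Q[:,2]<e[2]+hi)]
        if len(q)<3: print("few");continue
        t=q[:,:2]@l
        print(lo,len(q),"axis-tcp",((np.median(t)*l+(np.median(q[:,:2]@d)+.8*r)*d)-e[:2]).round(1),"lat",(np.median(t)-e[:2]@l).round(1))
    E=f["extrinsics"];c=E[:3,:3]@(e-[0,0,40])+E[:3,3];u=(f["camera_matrix"]@c);u=(u[:2]/u[2]).astype(int)
    y0,x0=np.maximum(u[::-1]-50,0);im=f["color"][y0:y0+100,x0:x0+100,::-1];print("crop",x0,y0)
    a.append(cv2.resize(im,(400,400),interpolation=cv2.INTER_CUBIC))
cv2.imwrite(f"pics/{tag}.png",np.hstack(a))
E
python3 m.py lift
```

```text
[480.  -57.6 223.3] [-179.9   -0.    98.6] 30.00005484558642
scene 144 z 138.2
-85 39 axis-tcp [-0.1 -2.5] lat -1.6
-60 41 axis-tcp [-0.  -2.3] lat -1.4
-30 47 axis-tcp [-0.1 -2.1] lat -1.4
crop 308 76
side 69 z 135.7
-85 19 axis-tcp [-0.8 -1.2] lat -0.9
-60 20 axis-tcp [-0.3 -2.1] lat -0.5
-30 21 axis-tcp [-0.5 -1.7] lat -0.6
crop 256 85
```

View pics/lift.png

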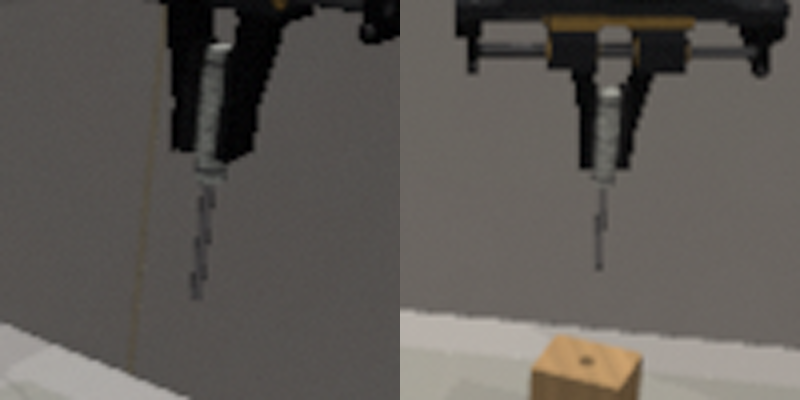

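The stylus is held upright, clear of the stand. Its shaft is at crop (205,240) in the scene half and (600,230) in the side half. The axis is ≈ TCP + (-0.3, -2.0). Moving over the aperture at ≈ (454.4, 294.4).

>>> send_rows(commands=[[40, 3, 0, 0, 0, 0, -1], [40, 3, 0, 0, 0, 0, -1], [40, 3, 0, 0, 0, 0, -1], [40, 3, 0, 0, 0, 0, -1], [40, 3, 0, 0, 0, 0, -1], [40, 3, 0, 0, 0, 0, -1], [40, 3, 0, 0, 0, 0, -1], [40, 3, 0, 0, 0, 0, -1], [24, 2, 0, 0, 0, 0, -1], [10, 2, 0, 0, 0, 0, -1]])

```text
time: 12.8
ee_pos: [454.9, 297.9, 223.9]
orientation: [-179.9, -0.0, 98.7]
wrist_force: [0.3, 0.1, -0.7]
grip_width: 13.3
grasp_force: 30.0
```

>>> send_rows(commands=[[0, 0, 20, 0, 0, 0, -1], [0, 0, 10, 0, 0, 0, -1], [0, 0, 0, 0, 0, 0, -1], [0, 0, 0, 0, 0, 0, -1]])

```text
time: 13.3
ee_pos: [455.9, 296.5, 195.2]
orientation: [180.0, -0.0, 98.6]
wrist_force: [0.6, -0.0, -1.4]
grip_width: 13.1
grasp_force: 30.0
```

```bash
python3 m.py over
python3 - <<'E'
from h import *
# direct hole measure: dark pixels on disc-top plane (z=74) near expected hole
for n in("scene","side"):
    f=np.load(f"pics/{n}1.npz");K=f["camera_matrix"];T=np.linalg.inv(f["extrinsics"]);g=cv2.cvtColor(f["color"],6+1).astype(float)
    v,u=np.indices(g.shape);r=np.stack([(u-K[0,2])/K[0,0],(v-K[1,2])/K[1,1],np.ones_like(g)],-1)@T[:3,:3].T
    X=T[:3,3]+r*((74-T[2,3])/r[...,2])[...,None]
    m=np.hypot(X[...,0]-454.4,X[...,1]-294.4)<11
    print(n,m.sum());w=np.clip(np.percentile(g[m],60)-g[m]-12,0,25);print((X[m]*w[:,None]).sum(0)/w.sum())
E
```

```text
[455.9 296.5 195.2] [180.   -0.   98.6] 30.00000941567123
scene 210 z 96.9
-85 63 axis-tcp [ 0.3 -2.1] lat -1.5
-60 65 axis-tcp [ 0.1 -2.1] lat -1.7
-30 57 axis-tcp [ 0.4 -1.7] lat -1.2
crop 159 152
side 112 z 108.3
-85 30 axis-tcp [ 0.5 -1.7] lat 0.4
-60 32 axis-tcp [ 0.5 -1.4] lat 0.4
-30 36 axis-tcp [-0.  -1.2] lat -0.1
crop 249 183
scene 98
[454.21890484 295.25250814  74.        ]
side 70
[455.31174792 295.39248391  74.        ]
```

View pics/over.png

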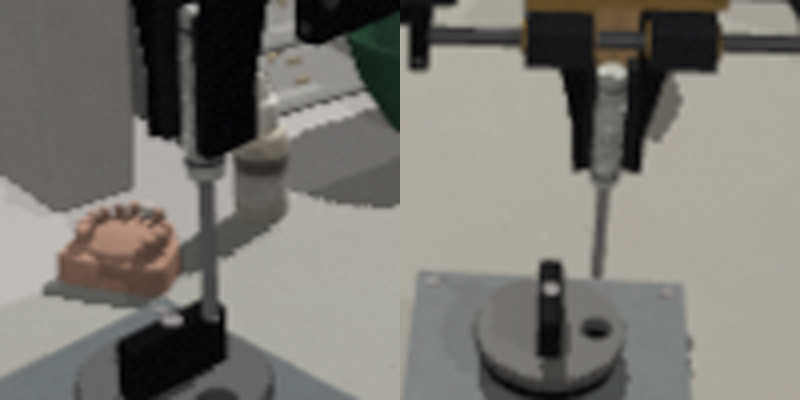

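The shaft stands over the hole. In the side half the tip is at crop (597,275), directly above the hole at (597,327). A 1.5 mm correction toward -x, then descend.

>>> send_rows(commands=[[0, -1.5, 10, 0, 0, 0, -1], [0, 0, 12, 0, 0, 0, -1], [0, 0, 12, 0, 0, 0, -1], [0, 0, 10, 0, 0, 0, -1], [0, 0, 8, 0, 0, 0, -1], [0, 0, 0, 0, 0, 0, -1], [0, 0, 0, 0, 0, 0, -1]])

```text
time: 14.28
ee_pos: [454.2, 296.6, 142.9]
orientation: [180.0, -0.0, 98.6]
wrist_force: [-0.0, 0.7, -0.9]
grip_width: 13.2
grasp_force: 30.0
```

The tip is about 18 mm below the cap top with no contact force. Pressing on.

>>> send_rows(commands=[[0, 0, 6, 0, 0, 0, -1], [0, 0, 4, 0, 0, 0, -1], [0, 0, 3, 0, 0, 0, -1], [0, 0, 2, 0, 0, 0, -1], [0, 0, 2, 0, 0, 0, -1], [0, 0, 0, 0, 0, 0, -1], [0, 0, 0, 0, 0, 0, -1]])

```text
time: 15.15
ee_pos: [454.1, 296.5, 125.8]
orientation: [180.0, -0.0, 98.6]
wrist_force: [-1.0, -1.8, 3.0]
grip_width: 13.6
grasp_force: 30.0
```

>>> send_rows(commands=[[0, 0, 0.7, 0, 0, 0, -1], [0, 0, 0, 0, 0, 0, -1], [0, 0, 0, 0, 0, 0, -1]])

```text
time: 15.52
ee_pos: [454.2, 296.5, 125.3]
orientation: [180.0, -0.0, 98.6]
wrist_force: [-1.5, -1.8, 6.5]
grip_width: 13.4
grasp_force: 30.0
```

>>> send_rows(commands=[[0, 0, 0.7, 0, 0, 0, -1], [0, 0, 0, 0, 0, 0, -1], [0, 0, 0, 0, 0, 0, -1]])

```text
time: 15.9
ee_pos: [454.3, 296.7, 125.0]
orientation: [179.9, -0.0, 98.6]
wrist_force: [-2.5, -1.9, 10.8]
grip_width: 12.8
grasp_force: 30.0
```

The force climbs past the 4.5 N spring force with little travel, so the button is at its stop. Checking that it holds and stays upright.

>>> send_rows(commands=[[0, 0, 0, 0, 0, 0, -1], [0, 0, 0, 0, 0, 0, -1], [0, 0, 0, 0, 0, 0, -1], [0, 0, 0, 0, 0, 0, -1], [0, 0, 0, 0, 0, 0, -1], [0, 0, 0, 0, 0, 0, -1], [0, 0, 0, 0, 0, 0, -1], [0, 0, 0, 0, 0, 0, -1]])

```text
time: 16.9
ee_pos: [454.3, 296.7, 125.1]
orientation: [179.9, -0.0, 98.6]
wrist_force: [-2.8, -2.2, 10.6]
grip_width: 13.2
grasp_force: 30.0
```

```bash
python3 m.py press
```

```text
[454.3 296.7 125.1] [179.9  -0.   98.6] 30.00956855714321
scene 385 z 54.5
-85 87 axis-tcp [-9.4 -0.2] lat -5.6
-60 233 axis-tcp [-0.3 -1.8] lat -1.7
-30 48 axis-tcp [ 0.3 -1.5] lat -1.1
crop 161 195
side 180 z 52.8
-85 17 axis-tcp [-9.6 -0.3] lat -9.6
-60 124 axis-tcp [-0.1 -1.7] lat -0.2
-30 31 axis-tcp [-0.5 -1.6] lat -0.6
crop 248 211
```

View pics/press.png

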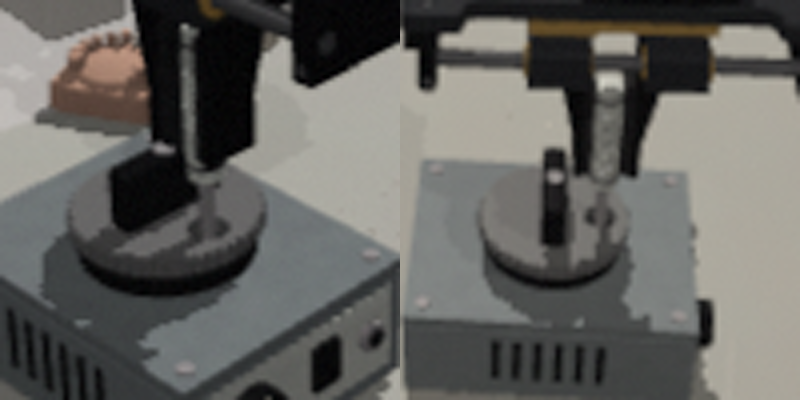

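The shaft goes into the hole, at crop (210,228) in the scene half and (600,215) in the side half, and it is upright. The tip is at z ≈ 38.6 and the push is a steady 11 N. Handing in.

```bash
python3 -c "
from rig import *
print(job_done())"
```

```text
the job is handed in; nothing more can be done
None
```

The job is handed in at about 17 s of the 58 s allowed: the cap is twisted open to its stop, and the gripped stylus stands upright through the hole, holding the reset button fully down with a steady push of about 11 N; the hand-in call gave no verdict.

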